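# Sweep the good tablets into the counting tray's trough and shut its cover

### The arm

A 6-joint arm with a two-finger parallel gripper is mounted at the origin on a cart in front of the work surface, level with it; the furniture and walls round the work are solid. World frame = base frame: x ahead of the robot, y to its left, z up, the work surface at z = 0. Lengths are in mm, angles in rad, forces in N, time in s.
With the tool pointing down it reaches from about 400 to 825 mm from the base axis. Payload 7 kg.
Tool frame: the origin (TCP) lies at the very end of the fingers, on their centre line; the grasp point (between the pads) lies 19 mm behind it; z points along the fingers, y is the line along which they close (so a half turn about z gives the same grasp; the last joint's range is limited). The gripper opens to 88 mm and grips with 3 to 60 N. Pads are 19 mm wide; open, the fingers measure 130 mm over their backs; the gripper's body (78 mm by 193 mm) begins 47 mm behind the grasp point.
Start: joints at [-0.946, 0.359, 0.012, 0, -1.224, -0.288], TCP at [223.039, -637.063, 226.561] pointing down, gripper open.
Joint ranges: [-3.07, 3.07], [-1.43, 2.12], [-1.02, 1.25], [-3.03, 1.67], [-3.05, -0], [-3.03, 3.03]. Speed limits (rad/s): [2.39, 2.39, 3.01, 3.14, 3.14, 3.14].

### API

Orientations are given as a unit quaternion [x, y, z, w].
In Python, from plant import bot gives the robot as it stands. Calls block until the motion is done:
- bot.move_ptp(position, orientation): joint-space move of the TCP to a pose.
- bot.line_to(position, velocity=150, ori=None): straight line of the TCP; ori=None keeps the orientation; velocity is the mean speed in mm/s.
- bot.move_joints(angles): joint-space move.
- bot.move_gripper(opening, force=None): finger opening in mm; force is the grip in N (None keeps the last); returns when the fingers have stopped.
- bot.pause(seconds).
- bot.solve_ik(position, orientation): joint angles nearest the present ones, or None.
- bot.read_state(): the state.
- bot.camera(name): name is "scene" or "side" or "wrist"; returns the picture (420x560x3 uint8, red, green, blue); there is no depth.
- bot.get_calibration(name): a dict with "fx", "fy", "cx", "cy" (pixels), "distortion" ([k1, k2, p1, p2, k3] as OpenCV has them; the pictures are not rectified), "view" (4x4, takes a point from world to camera coordinates); the wrist camera has in their place "T_tool_cam" (4x4, takes a point from camera to tool coordinates, whose origin is the TCP and whose axes are the flange's). Camera axes: x right, y up, looking along -z (the intrinsics and any distortion apply to the point x, -y, -z); pixel columns grow to the right and rows downward; lengths in mm; the calibration is good to about 2 mm. A picture is of the moment at which its call begins: read the wrist's pose just before it. get_calibration takes no time and is no camera call.
A pose or a line that the arm cannot do raises bot.Unreachable and nothing moves.
- bot.close_job(): hands the job in; it is judged then, once.
The state is a dict: "t": time; "joint_pos": joint angles; "qvel": joint speeds; "tau": joint torques, N m; "tcp_pos": TCP position; "eef_rot": TCP orientation; "contact_force": force on the tool from outside, world axes, zero at the start; "moment": the same for the moment, N m; "width": finger opening in mm; "finger_force": force on a finger pad.
Only numpy, scipy, OpenCV 4.12 (cv2) and the standard library are available. Lean on these libraries where they do the work, as an engineer would, in place of code of your own. Each camera call takes 0.05 s, during which the arm holds its last target. There are 200 camera calls.

### The job

On the blue tablet-counting tray, use the closed fingertips to sweep the three white tablets across the plate and over its edge into the trough, but leave the yellowed reject lying where it is on the plate. Then push the trough's cover over until it is fully shut, so that the tray can be tipped out without spilling. Do not pick up any tablet, and leave the things round the tray alone.

Things in the scene. Friction and masses are not known exactly. Their poses are not given: they have to be found in the camera images.
- tray: Blue tablet-counting tray, 230 x 205 mm (x by y), held fast by rubber feet. Origin: centre of the underside, on the worktop, z up. Flat plate at y = -105 to 50 mm, its top 24 mm above the worktop; rims 4 mm thick stand 10 mm above it on the -y, +x and -x sides. The +y edge is open and leads to the trough. The hinged cover is beyond the trough; the worktop from y = 105 to 220 mm is free.
- plate_edge (a point): Middle of the plate's open +y edge, at plate height (tray frame 0, 50, 24 mm). The edge runs along the tray's x; beyond it the plate falls away at about 45 degrees into the trough.
- trough (a point): Middle of the trough's floor (tray frame 0, 82, 5 mm). The trough runs along the tray's x from -111 to 111 mm; floor 5 mm above the worktop, from y = 69 to 96 mm; outer wall y = 96 to 100 mm, 23 mm high; walled at the +x end, pouring spout at the -x end.
- cover (a joint): Trough cover, a clear bluish flap 222 mm long, 3 mm thick, 53 mm wide from hinge to free edge. Hinge line along the tray's x at y = 101 mm, 26.5 mm above the worktop. rad: 0 = fully shut, level over the trough, top face 28 mm above the worktop; 1.57 = upright; starts at 1.75 to 2.0, leaning out, away from the plate; stop 2.1. Stays where left (friction 0.025 N m, about 0.5 N at the edge).
- cover_edge (a point): Point at the middle of the cover's free edge, 54 mm from the hinge line, on the blue edge strip, where a 44 mm wide blue finger tab sticks out to 59 mm from the hinge line. It moves with the cover. Shut, it lies over the plate's open edge.
- yellow_tablet: Yellowed (ochre) reject tablet, a flat disc 24 mm across and 8 mm thick, 10 to 17 g. Origin: its centre. To be left on the plate.
- white_tablet_1: Good white tablet, a flat disc 24 mm across, 8 mm thick, scored, 10 to 17 g, lying on the plate. Its edge is at least 26 mm short of the open edge and 40 mm from the -y rim; tablet centres are at least 34 mm apart along the tray's x. Origin: its centre. To go into the trough.
- white_tablet_2: Good white tablet, a flat disc 24 mm across, 8 mm thick, scored, 10 to 17 g, lying on the plate. Its edge is at least 26 mm short of the open edge and 40 mm from the -y rim; tablet centres are at least 34 mm apart along the tray's x. Origin: its centre. To go into the trough.
- white_tablet_3: Good white tablet, a flat disc 24 mm across, 8 mm thick, scored, 10 to 17 g, lying on the plate. Its edge is at least 26 mm short of the open edge and 40 mm from the -y rim; tablet centres are at least 34 mm apart along the tray's x. Origin: its centre. To go into the trough.
- steel_spatula: Thin lab spatula with a black handle, 178 mm long, 9 mm high, lying on the worktop beside the tray's -x side. Origin: middle of its underside. Not to be disturbed.
- tweezers: Plastic forceps, 124 mm long, 9 mm high, lying on the worktop beside the tray's +x side. Origin: middle of the underside. Not to be disturbed.
- dish: Lidded round culture dish, 91 mm across, 16 mm high, on the worktop beside the tray's -y side. Origin: centre of its underside. Not to be disturbed.
- jar: Open clear glass jar, 94 mm across, 135 mm high, standing beyond the tray's +x side. Origin: centre of its underside. Not to be disturbed.

How it is judged:
By the outcome, as a careful person would: the job done as asked, in the order asked, and still so for the second after the job is handed in, with the robot touching nothing.
It also fails if it takes over 58 s, if anything falls off the work surface, if the arm or the gripper's body presses on something with over 40 N, if the wrist force passes 120 N, or if a joint passes its speed limit or range.

## Working session

There is one attempt and no reset: what is moved stays moved. The work goes in short steps, each a Python script; the robot and the scene stay as the last script left them, time stands still between calls to the robot, and variables do not carry over. Pictures are saved under pics/ and viewed, at most 10 in all, crops included, and the job is handed in when it is done.

```bash
mkdir -p pics; ls
python3 - <<'E'
from plant import bot
import cv2,numpy as np
for n in("scene","side"):
    cv2.imwrite(f"pics/{n}0.png",bot.camera(n)[:,:,::-1]); c=bot.get_calibration(n); print(n,{k:np.round(v,4).tolist() for k,v in c.items()})
E
```

```text
pics
scene {'fx': 490.9983, 'fy': 490.9983, 'cx': 283.1488, 'cy': 197.7484, 'distortion': [-0.0982, 0.0, 0.0, 0.0, 0.0], 'view': [[-0.8141, -0.5806, 0.0162, 494.1914], [0.4002, -0.5406, 0.74, -254.2952], [-0.4209, 0.6089, 0.6724, -646.3018], [0.0, 0.0, 0.0, 1.0]]}
side {'fx': 526.0518, 'fy': 526.0518, 'cx': 271.8684, 'cy': 208.9912, 'distortion': [0.0498, 0.0, 0.0, 0.0, 0.0], 'view': [[0.9736, -0.2275, -0.0212, -592.5452], [0.1541, 0.5855, 0.7959, -164.0134], [-0.1687, -0.7781, 0.6051, -839.0433], [0.0, 0.0, 0.0, 1.0]]}
```

View pics/scene0.png

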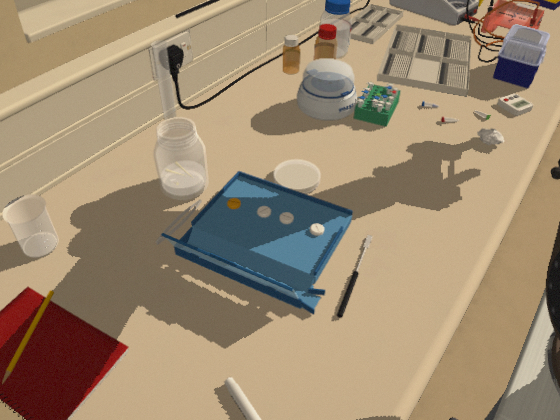

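View pics/side0.png

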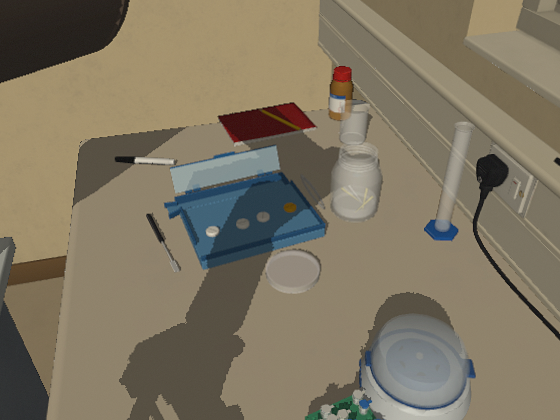

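The scene view shows the tray with the yellow tablet at (234,203) and the whites at (264,211), (287,218) and (317,230). In the side view they are at (290,208), (263,216), (242,223) and (212,231). The cover leans outward. Next I'll zoom in to find the corners.

```bash
cat > h.py <<'E'
import cv2,numpy as np
from plant import bot
def ray(n,uv):
    c=bot.get_calibration(n); K=np.array([[c["fx"],0,c["cx"]],[0,c["fy"],c["cy"]],[0,0,1]]); V=np.array(c["view"])
    p=cv2.undistortPoints(np.float64(uv).reshape(-1,1,2),K,np.float64(c["distortion"])).reshape(-1,2)
    d=np.c_[p[:,0],-p[:,1],-np.ones(len(p))]@V[:3,:3]
    return -V[:3,:3].T@V[:3,3],d
def plane(n,uv,z):
    o,d=ray(n,uv); return o+d*((z-o[2])/d[:,2])[:,None]
def project(n,P):
    c=bot.get_calibration(n); V=np.array(c["view"]); K=np.array([[c["fx"],0,c["cx"]],[0,c["fy"],c["cy"]],[0,0,1]])
    q=np.atleast_2d(P)@V[:3,:3].T+V[:3,3]; q=q*[1,-1,-1]
    return cv2.projectPoints(q,np.zeros(3),np.zeros(3),K,np.float64(c["distortion"]))[0].reshape(-1,2)
E
python3 - <<'E'
from h import *
for n,b,g in(("scene",(150,160,210,155),[(234,203),(264,211),(287,218),(317,230)]),("side",(160,140,175,130),[(290,208),(263,216),(242,223),(212,231)])):
    im=cv2.imread(f"pics/{n}0.png"); x,y,w,h=b
    cv2.imwrite(f"pics/{n}crop.png",cv2.resize(im[y:y+h,x:x+w],None,fx=3.8 if n=="scene" else 4.5,fy=3.8 if n=="scene" else 4.5,interpolation=cv2.INTER_CUBIC))
    hsv=cv2.cvtColor(im,cv2.COLOR_BGR2HSV); m=((hsv[...,0]<40)|(hsv[...,0]>140)|(hsv[...,1]<70)).astype(np.uint8)
    out=[]
    for u,v in g:
        s=np.zeros_like(m); s[v-10:v+11,u-11:u+12]=m[v-10:v+11,u-11:u+12]
        k,l,st,ce=cv2.connectedComponentsWithStats(s); i=l[v,u]; print(n,(u,v),st[i].tolist(),ce[i].round(1)); out.append(ce[i])
    print(plane(n,out,29).round(1))
E
```

```text
scene (234, 203) [226, 197, 15, 13, 153] [233.4 203.2]
scene (264, 211) [256, 205, 16, 13, 152] [263.7 211.3]
scene (287, 218) [279, 212, 15, 13, 160] [286.  217.7]
scene (317, 230) [309, 223, 16, 13, 166] [316.6 229. ]
[[660.6  75.8  29. ]
 [605.4  60.7  29. ]
 [565.5  50.7  29. ]
 [509.2  42.3  29. ]]
side (290, 208) [283, 202, 14, 11, 126] [289.6 207.1]
side (263, 216) [256, 211, 14, 12, 127] [262.8 216.5]
side (242, 223) [236, 218, 14, 12, 133] [242.4 223.3]
side (212, 231) [205, 226, 15, 12, 135] [212.2 231. ]
[[660.6  73.   29. ]
 [605.5  57.8  29. ]
 [565.4  47.5  29. ]
 [509.4  39.6  29. ]]
```

View pics/scenecrop.png

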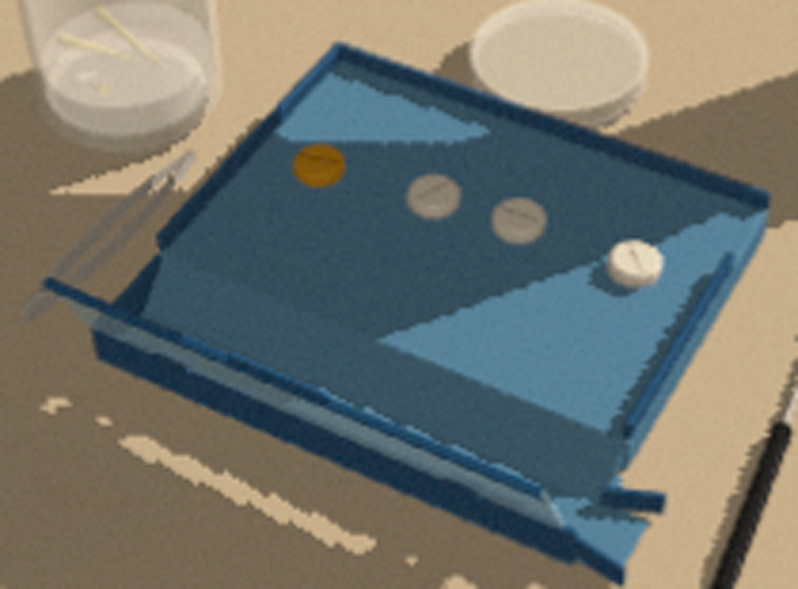

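View pics/sidecrop.png

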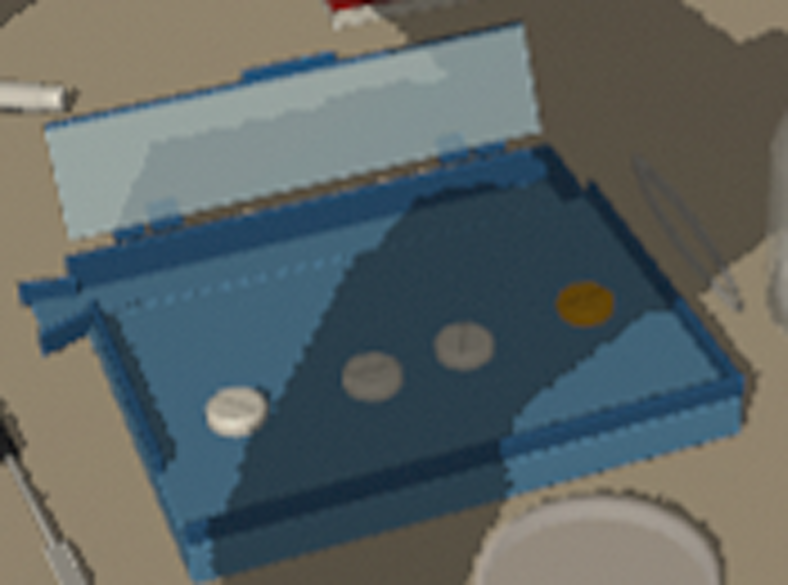

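The crops give the tray's rim corners. In the scene crop they are (337,43), (768,197), (160,240) and (627,435). In the side crop they are (743,380), (188,535) and (590,183). I'll fit the tray pose from these and plan from there.

Run:
```python
from h import *
from scipy.spatial.transform import Rotation as R
s=lambda p:np.array(p)/3.8+[150,160]
d=lambda p:np.array(p)/4.5+[160,140]
T=np.array([(115,-105),(-115,-105),(115,50)]);
A=plane("scene",s([(337,43),(768,197),(160,240)]),34)[:,:2]; B=plane("side",d([(743,380),(188,535),(590,183)]),34)[:,:2]
print(A.round(1),B.round(1))
W=(A+B)/2
tm,wm=T.mean(0),W.mean(0); a,b=T-tm,W-wm
th=np.arctan2((a[:,0]*b[:,1]-a[:,1]*b[:,0]).sum(),(a*b).sum()); c,sn=np.cos(th),np.sin(th); Q=np.array([[c,-sn],[sn,c]]); o=wm-Q@tm
print("th",th,"o",o,"res",(W-(T@Q.T+o)).round(1))
tab=np.array([[660.6,74.4],[605.5,59.2],[565.5,49.1],[509.3,41]]); print("tablets tray",((tab-o)@Q).round(1))
J=(plane("side",[(355,207)],0)[0,:2]); print("jar~",((J-o)@Q).round(1))
sp=plane("scene",[(341,314),(369,239)],5)[:,:2]; print("spat",((sp-o)@Q).round(1))
# cover edge: tab top in side view; intersect ray with tray plane x=0
p=d([(290,68)]); oo,dd=ray("side",p); ex=np.array([c,sn]); t=((o-oo[:2])@ex)/(dd[0,:2]@ex); P=oo+dd[0]*t; y=(P[:2]-o)@Q[:,1]; print("cover tip y,z",y,P[2],np.arctan2(P[2]-26.5,101-y))
np.savez("tray.npz",o=o,th=th,Q=Q,tab=(tab-o)@Q)
for sg in(1,-1):
    yy=sg*np.array([c,sn,0]); zz=np.array([0,0,-1.]); q=R.from_matrix(np.c_[np.cross(yy,zz),yy,zz]).as_quat()
    for pt in((30,-50),(0,150)): print(sg,q.round(4).tolist(),bot.solve_ik([*(o+Q@pt),60],q.tolist()))
```

```text
[[705.    6.7]
 [479.7 -24. ]
 [680.8 158.3]] [[707.1   0.8]
 [482.  -34.2]
 [684.  150.5]]
th 0.14696194121199255 o [577.3721129   90.15560615] res [[-0.5  0.6]
 [ 1.9  1.4]
 [-1.4 -2. ]]
tablets tray [[ 80.  -27.8]
 [ 23.3 -34.7]
 [-17.8 -38.9]
 [-74.5 -38.7]]
jar~ [212.8 -44.1]
spat [[-170.1   83.4]
 [-155.1  -79.5]]
cover tip y,z 111.03647594506651 83.84161514024402 1.7440706455801376
1 [0.6533, 0.7571, 0.0, 0.0] [ 0.38987257  0.41409279 -0.32273651  0.         -0.83396703  2.89868202]
1 [0.6533, 0.7571, 0.0, 0.0] [ 0.72854961  0.39829566 -0.34952515  0.         -0.82297552  2.56000498]
-1 [0.7571, -0.6533, 0.0, -0.0] [ 0.38987257  0.41409279 -0.32273651  0.         -0.83396703 -0.24291063]
-1 [0.7571, -0.6533, 0.0, -0.0] [ 0.72854961  0.39829566 -0.34952515  0.         -0.82297552 -0.58158767]
```

The tablets agree between views to about 2.5 mm, but the rim corners disagree by up to 10 mm. A wrist picture from above should settle the tray pose.

Run:
```python
from h import *
Z=np.load("tray.npz"); q=[0.7571,-0.6533,0,0]; q=list(np.array(q)/np.linalg.norm(q))
bot.move_ptp([*(Z["o"]+Z["Q"]@[0,-20]),330],q); bot.move_gripper(0)
s=bot.read_state(); im=bot.camera("wrist"); c=bot.get_calibration("wrist")
np.savez("w1.npz",p=s["tcp_pos"],q=s["eef_rot"]); cv2.imwrite("pics/w1.png",im[:,:,::-1])
print(s["t"],s["tcp_pos"],s["eef_rot"],s["width"],{k:np.round(v,4).tolist() for k,v in c.items()})
```

```text
4.3417 [580.31336784  70.39123351 330.02576103] [ 7.57107158e-01 -6.53290708e-01  9.00121557e-06 -3.83431923e-05] 0.7180902521579665 {'fx': 358.8352, 'fy': 358.8352, 'cx': 278.8184, 'cy': 208.7269, 'distortion': [-0.0933, 0.0, 0.0, 0.0, 0.0], 'T_tool_cam': [[-0.0002, 0.9626, 0.2711, 71.6494], [1.0, 0.0008, -0.002, -0.9431], [-0.0021, 0.2711, -0.9625, -158.7463], [0.0, 0.0, 0.0, 1.0]]}
```

View pics/w1.png

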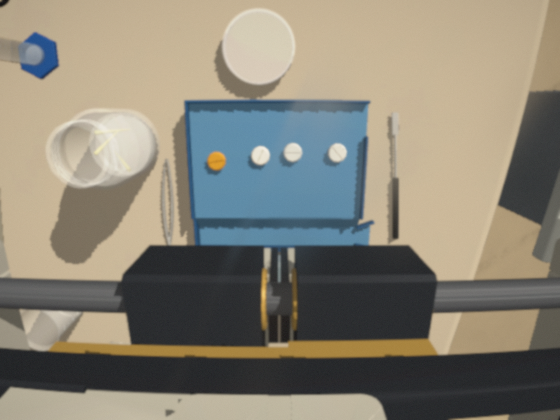

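The wrist view shows the tray's -y rim from (185,100) to (370,101) and the plate edge along row 218. The tablets are at (217,161), (261,156), (293,153) and (338,153). The cover is hidden under the gripper.

```bash
cat >> h.py <<'E'
from scipy.spatial.transform import Rotation as R
def wplane(pose,uv,z):
    c=bot.get_calibration("wrist"); K=np.array([[c["fx"],0,c["cx"]],[0,c["fy"],c["cy"]],[0,0,1]]); T=np.array(c["T_tool_cam"])
    M=R.from_quat(pose["q"]).as_matrix(); p=cv2.undistortPoints(np.float64(uv).reshape(-1,1,2),K,np.float64(c["distortion"])).reshape(-1,2)
    d=np.c_[p[:,0],-p[:,1],-np.ones(len(p))]@(M@T[:3,:3]).T; o=M@T[:3,3]+pose["p"]
    return (o+d*((z-o[2])/d[:,2])[:,None])[:,:2]
E
python3 - <<'E'
from h import *
w=np.load("w1.npz"); im=cv2.imread("pics/w1.png"); hsv=cv2.cvtColor(im,cv2.COLOR_BGR2HSV)
b=((hsv[...,0]>95)&(hsv[...,0]<125)&(hsv[...,1]>90)).astype(np.uint8)
# back edge points (outer top, -y rim) and plate edge by brightness gradient
cols=np.arange(200,356,12); back=[(u,90+np.argmax(b[90:120,u])) for u in cols]
g=cv2.cvtColor(im,cv2.COLOR_BGR2GRAY).astype(float)
front=[(u,206+np.argmax(np.abs(np.diff(g[206:230,u])))+.5) for u in cols]
rows=np.arange(108,210,10); lx=[(170+np.argmax(b[r,170:215]),r) for r in rows]; rx=[(385-np.argmax(b[r,385:345:-1]),r) for r in rows]
for n,P in(("back",back),("front",front),("L",lx),("R",rx)): print(n,[(int(u),float(v)) for u,v in P])
fit=lambda P,z:(lambda X:(cv2.fitLine(np.float32(X),cv2.DIST_HUBER,0,.5,.01).ravel()))(wplane(w,P,z))
for n,P,z in(("back",back,34),("front",front,24),("L",lx,34),("R",rx,34)):
    f=fit(P,z); a=np.arctan2(f[1],f[0]); print(n,"dir",round(float(a),4),"pt",f[2:])
m=(hsv[...,0]<40)|(hsv[...,1]<70)
for u,v in[(217,161),(261,156),(293,153),(338,153)]:
    s=np.zeros(m.shape,np.uint8); s[v-13:v+14,u-13:u+14]=m[v-13:v+14,u-13:u+14]; k,l,st,ce=cv2.connectedComponentsWithStats(s); i=l[v,u]
    print(st[i].tolist(),wplane(w,[ce[i]],31).round(1))
E
```

```text
back [(200, 101.0), (212, 101.0), (224, 101.0), (236, 101.0), (248, 101.0), (260, 101.0), (272, 101.0), (284, 101.0), (296, 90.0), (308, 90.0), (320, 90.0), (332, 90.0), (344, 90.0)]
front [(200, 217.5), (212, 217.5), (224, 217.5), (236, 217.5), (248, 217.5), (260, 228.5), (272, 227.5), (284, 227.5), (296, 227.5), (308, 228.5), (320, 228.5), (332, 228.5), (344, 219.5)]
L [(186, 108.0), (186, 118.0), (186, 128.0), (187, 138.0), (187, 148.0), (188, 158.0), (189, 168.0), (189, 178.0), (190, 188.0), (191, 198.0), (191, 208.0)]
R [(366, 108.0), (365, 118.0), (364, 128.0), (366, 138.0), (365, 148.0), (364, 158.0), (357, 168.0), (355, 178.0), (355, 188.0), (362, 198.0), (361, 208.0)]
back dir 0.2428 pt [597.93365  -14.719743]
front dir 0.0437 pt [582.2829  151.73901]
L dir -1.4306 pt [697.0356   72.29739]
R dir -1.4197 pt [476.1362   38.32488]
[206, 151, 21, 21, 354] [[661.   75.5]]
[250, 145, 21, 21, 340] [[606.   60.5]]
[282, 142, 21, 21, 343] [[566.1  50.5]]
[327, 142, 21, 22, 344] [[509.9  42.4]]
```

Run:
```python
from h import *
w=np.load("w1.npz"); Z=np.load("tray.npz"); Q=Z["Q"]; o=Z["o"]
f=lambda uv,z:((wplane(w,uv,z)-o)@Q).round(1).tolist()
print("back(-105)",f([(200,100.8),(284,100.8),(365,100.8)],34)); print("front(50)",f([(200,217.8),(248,217.9),(344,219)],24))
print("L(115)",f([(186,118),(191,198)],34)); print("tabs",((np.array([[661,75.5],[606,60.5],[566.1,50.5],[509.9,42.4]])-o)@Q).round(1))
```

```text
back(-105) [[96.8, -101.3], [-6.3, -100.7], [-106.0, -101.4]]
front(50) [[107.3, 52.0], [41.8, 52.2], [-88.7, 53.9]]
L(115) [[115.4, -80.8], [115.3, 21.8]]
tabs [[ 80.6 -26.7]
 [ 24.  -33.5]
 [-17.  -37.6]
 [-73.7 -37.4]]
```

The tray origin shifts 3 mm along its y, since the measured edges came out at 52.5 and -101. Now I'll do the sweeps.

Run:
```python
from h import *
Z=np.load("tray.npz"); Q=Z["Q"]; o=Z["o"]+Q@[0,3.]; np.savez("tray2.npz",Q=Q,o=o)
q=np.array([0.7571,-0.6533,0,0]); q=list(q/np.linalg.norm(q))
W=lambda x,y,z:[*(o+Q@[x,y]),z]
for i,(x,y) in enumerate([(24,-36.5),(-17,-40.5),(-73.7,-40.5)]):
    ys=y-12-9.5-7
    bot.move_ptp(W(x,ys,70),q); bot.line_to(W(x,ys,26),80)
    f0=bot.read_state()["contact_force"]
    bot.line_to(W(x,56,26),70); f=bot.read_state()["contact_force"]
    bot.line_to(W(x,46,70),150); print(i,np.round(f0,1),np.round(f,1))
bot.move_ptp(W(-60,-20,230),q)
for n in("scene","side"): cv2.imwrite(f"pics/{n}1.png",bot.camera(n)[:,:,::-1])
a=cv2.imread("pics/scene1.png")[150:315,140:370]; b=cv2.imread("pics/side1.png")[135:280,150:350]
cv2.imwrite("pics/s1.png",np.hstack([cv2.resize(a,(400,290),interpolation=cv2.INTER_CUBIC),cv2.resize(b,(400,290),interpolation=cv2.INTER_CUBIC)]))
print(bot.read_state()["t"])
```

```text
0 [ 0.5 -0.1  0.7] [-0.7 -2.   8.7]
1 [-0.1  0.   0.1] [-0.5  0.1  1. ]
2 [-0.1 -0.3  0.1] [-0.1 -0.4 -0.2]
16.575
```

View pics/s1.png

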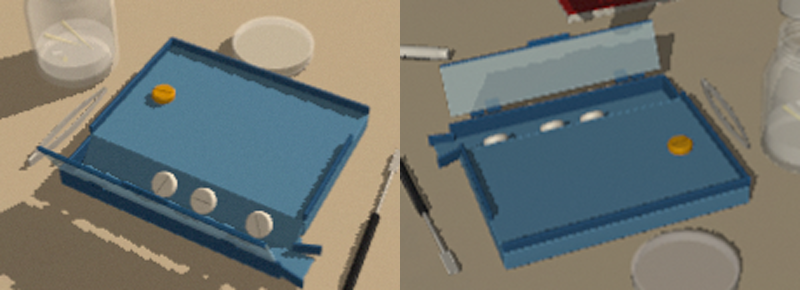

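All three whites are past the edge and the yellow is untouched. I'll check whether they lie on the trough floor or are still on the slope.

Run:
```python
from h import *
Z=np.load("tray2.npz"); Q,o=Z["Q"],Z["o"]
cc={}
for n,(x0,y0,w,h),sc in(("scene",(140,150,230,165),None),("side",(150,135,200,145),None)):
    im=cv2.imread(f"pics/{n}1.png"); hsv=cv2.cvtColor(im,cv2.COLOR_BGR2HSV)
    m=((hsv[...,1]<75)&(hsv[...,2]>110)).astype(np.uint8)
    pts={"scene":[(163,184),(203,201),(258,224)],"side":[(592,117),(552,127),(496,139)]}[n]
    out=[]
    for u,v in pts:
        u-=400*(n=="side"); u=int(x0+u*w/400); v=int(y0+v*h/290)
        s=np.zeros_like(m); s[v-10:v+11,u-12:u+13]=m[v-10:v+11,u-12:u+13]; k,l,st,ce=cv2.connectedComponentsWithStats(s); i=l[v,u] or 1
        print(n,(u,v),st[i].tolist(),ce[i].round(1)); out.append(ce[i])
    cc[n]=out
oa,da=ray("scene",cc["scene"]); 
for z in(9,16,20): print(z,((plane("scene",cc["scene"],z)[:,:2]-o)@Q).round(1).tolist(),((plane("side",cc["side"],z)[:,:2]-o)@Q).round(1).tolist())
```

```text
scene (233, 254) [227, 247, 15, 15, 170] [234.4 254.2]
scene (256, 264) [250, 257, 15, 15, 182] [256.8 263.6]
scene (288, 277) [281, 270, 16, 15, 189] [288.8 277. ]
side (246, 193) [240, 190, 11, 6, 47] [245.1 192.6]
side (226, 198) [220, 195, 11, 6, 48] [225.1 197.4]
side (198, 204) [192, 201, 11, 7, 48] [197.  204.1]
9 [[27.3, 56.5], [-14.7, 56.7], [-72.1, 57.0]] [[26.5, 72.4], [-15.8, 72.6], [-73.6, 72.8]]
16 [[23.8, 61.6], [-17.7, 61.8], [-74.5, 62.1]] [[23.6, 63.0], [-18.2, 63.2], [-75.4, 63.4]]
20 [[21.8, 64.5], [-19.4, 64.7], [-75.8, 65.0]] [[21.9, 57.6], [-19.6, 57.8], [-76.4, 58.0]]
```

The two views agree only at y≈62-63, z≈16-17. So the tablets lean on the 45° slope, and their upper edges (z≈27) would foul the cover. I'll push each one down onto the floor with the closed fingertips tilted 30° along the slope.

```bash
cat >> h.py <<'E'
_Z=np.load("tray2.npz"); Q,o=_Z["Q"],_Z["o"]
W=lambda x,y,z:[*(o+Q@[x,y]),z]
def ori(phi):  # fingers tilted towards tray +y by phi
    s,c=np.sin(phi),np.cos(phi); M=np.eye(3); M[:2,:2]=Q
    return R.from_matrix(M@np.c_[[0,-c,-s],[-1,0,0],[0,s,-c]]).as_quat().tolist()
def F(): return np.round(bot.read_state()["contact_force"],1)
E
python3 - <<'E'
from h import *
q=ori(np.pi/6); B=lambda x,y,z:W(x,y+8.2,z+4.75)
xs=(-74.5,-18,23)
print([bot.solve_ik(B(x,y,z),q) is not None for x in xs for y,z in((46,60),(67,10))])
for x in xs:
    bot.move_ptp(B(x,46,60),q); f0=F(); bot.line_to(B(x,46,31),80)
    fs=[]
    for k in(.4,.7,1):
        bot.line_to(B(x,46+k*21,31-k*21),50); fs.append((F()-f0).tolist())
        if np.linalg.norm(fs[-1])>35: break
    print(x,fs)
    bot.line_to(B(x,50,45),100)
    bot.line_to(B(x,46,60),100)
bot.move_ptp(W(-60,-20,230),ori(0))
for n in("scene","side"): cv2.imwrite(f"pics/{n}2.png",bot.camera(n)[:,:,::-1])
a=cv2.imread("pics/scene2.png")[150:315,140:370]; b=cv2.imread("pics/side2.png")[135:280,150:350]
cv2.imwrite("pics/s2.png",np.hstack([cv2.resize(a,(400,290),interpolation=cv2.INTER_CUBIC),cv2.resize(b,(400,290),interpolation=cv2.INTER_CUBIC)]))
print(bot.read_state()["t"])
E
```

```text
[True, True, True, True, True, True]
-74.5 [[0.5, -0.30000000000000004, -0.7], [-1.5, -0.5, -0.7], [-2.8, -11.0, 16.1]]
-18 [[0.19999999999999996, -1.0, 0.19999999999999998], [0.39999999999999997, -1.5, -0.1], [-1.5, -10.100000000000001, 15.5]]
23 [[-0.3, 0.4, 0.5], [0.6000000000000001, 0.8, -0.0], [-1.8, -8.799999999999999, 12.8]]
26.075
```

View pics/s2.png

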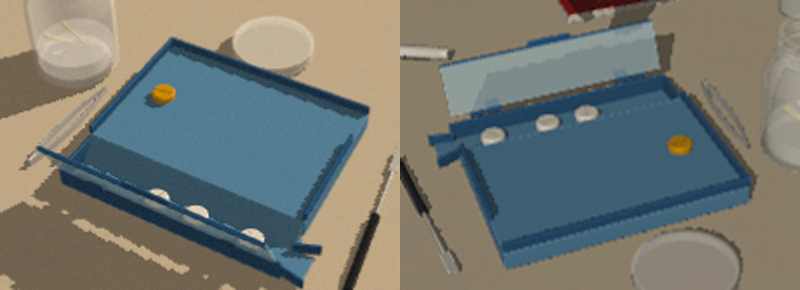

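All three are now down on the trough floor against the outer wall, and the yellow hasn't moved. Next, the cover.

Run:
```python
from h import *
q=ori(0)
def T(th,r=45):
    C=np.array([101,26.5])+r*np.array([-np.cos(th),np.sin(th)])+1.5*np.array([np.sin(th),np.cos(th)])
    return W(0,C[0]+9.5,C[1])
bot.move_ptp(W(0,155,160),q); bot.line_to(W(0,155,71),120); f0=F()
for th in(1.57,1.3,1.05,.8,.55,.3,.12):
    bot.line_to(T(th),60)
print(F()-f0)
for z in(29.5,28.5,27.5,26.5,25.5):
    p=T(0); p[2]=z; bot.line_to(p,20); f=F()-f0; print(z,f,bot.read_state()["tcp_pos"][2])
    if f[2]>8: break
p[2]=110; bot.line_to(p,150); bot.move_ptp(W(0,-60,230),q)
for n in("scene","side"): cv2.imwrite(f"pics/{n}3.png",bot.camera(n)[:,:,::-1])
a=cv2.imread("pics/scene3.png")[150:315,140:370]; b=cv2.imread("pics/side3.png")[135:280,150:350]
cv2.imwrite("pics/s3.png",np.hstack([cv2.resize(a,(400,290),interpolation=cv2.INTER_CUBIC),cv2.resize(b,(400,290),interpolation=cv2.INTER_CUBIC)]))
print(bot.read_state()["t"])
```

```text
[0.1 0.5 0.7]
29.5 [0.1 0.6 1. ] 29.405292965812617
28.5 [0.  0.4 0.4] 28.511527782003938
27.5 [-2.  -0.8  7.2] 28.240232870010217
26.5 [-5.9 -0.4 15.5] 28.13450030104344
33.2333
```

View pics/s3.png

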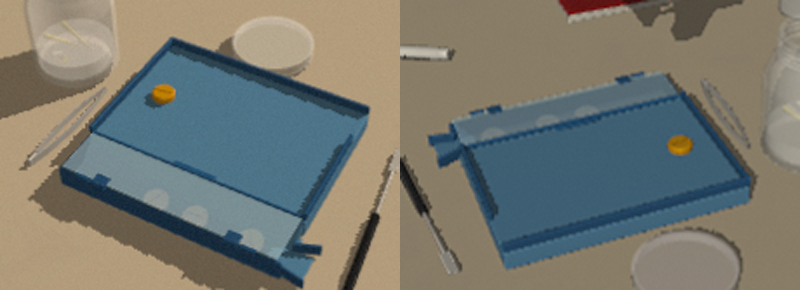

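The cover is shut: the fingertip met firm resistance at z≈28.1 mm, against a shut top face of 28 mm. The three whites show through it, and the yellow and the other items are where they were.

```bash
python3 -c "
from plant import bot
print(bot.close_job())"
```

```text
the job is handed in; nothing more can be done
None
```

I swept the three white tablets into the trough, left the yellow reject on the plate and pushed the cover fully shut; the job was handed in at about 33 s of the 58 s allowed.

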